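# Weigh two brass weights and shut the glue press with the heavier

### The arm

A 6-joint arm with a two-finger parallel gripper is mounted at the origin on the work surface. World frame = base frame: x ahead of the robot, y to its left, z up, the work surface at z = 0. Lengths are in m, angles in rad, forces in N, time in s.
With the tool pointing down it reaches from about 0.25 to 0.775 m from the base axis. Payload 4 kg.
Tool frame: the origin (TCP) lies at the very end of the fingers, on their centre line; the grasp point (between the pads) lies 19 mm behind it (robot.hold_point_z is the distance from the TCP to the grasp point, in m); z points along the fingers, y is the line along which they close (so a half turn about z gives the same grasp; the last joint's range is limited). The gripper opens to 94 mm and grips with 3 to 60 N. Pads are 16 mm wide; open, the fingers measure 119 mm over their backs; the gripper's body (75 mm by 177 mm) begins 78 mm behind the grasp point.
Start: joints at [-0.103, 0.087, 1.371, -0, 1.684, -0.103], TCP at [0.55, -0, 0.206] pointing down, gripper open.
Joint ranges: [-3.1, 3.1], [-0.76, 2.03], [0.27, 2.55], [-1.08, 4.22], [0.17, 2.65], [-2.57, 2.57]. Speed limits (rad/s): [2.79, 2.79, 3.14, 3.14, 3.14, 3.14].

### API

Orientations are given as [roll, pitch, yaw] about the fixed x, y, z axes, in that order (R = Rz(yaw) Ry(pitch) Rx(roll)).
In Python, from bench import robot gives the robot as it stands.
- The arm moves only by the tool carry_out, never from a script. Its argument "steps" is a list of rows, each a list of 3 entries, a list of its own where there are three numbers: the shift along the tool's x, y, z in m, then the turn about the tool's z in units of 10 degrees (1.0 is 10 degrees), then the closure, from -1 (fully open) to 1 (shut). In form: [[[tx, ty, tz], roll, jaw], ...]. A call has 1 to 10 rows; each row is the pose to reach, as a shift and turn from the pose commanded when the call began, along the tool's axes at that moment; what a row does not reach only later rows make up. A row lasts 1/8 s, in which the tool goes at most 62.5 mm and 10.7 degrees, less where a joint would pass 70% of its speed; a pose out of reach is approached as far as the arm can. A call with a gripper value outside its range is refused whole. The fingers move at their own pace and stop on an object; the grip force is fixed at half the most. Time passes only in rows, so rows that repeat a pose let the fingers close. It gives the time, the measured TCP pose, the force, the opening and the grip force at its end, in the units of the state.
- robot.get_obs(): the state, without advancing time (a new reading comes with each control period).
- robot.snapshot(name): name is "scene" or "side" or "wrist"; returns a dict with "image" (480x640x3 uint8, red, green, blue), "z_map" (480x640 float32, m along the optical axis (not along the pixel's ray), 0 where there is no reading), "mtx" (3x3 intrinsics, pixels), "D" ([k1, k2, p1, p2, k3] as OpenCV has them; the pictures are not rectified), "R" (3x3) and "t" (3): a world point X has camera coordinates R X + t. Camera axes: x right, y down, z forward; pixel columns grow to the right and rows downward; lengths in m; the calibration is good to about 2 mm. A picture is of the moment at which its call begins.
- robot.close_job(): hands the job in; it is judged then, once.
The state is a dict: "time": time; "joint_positions": joint angles; "qvel": joint speeds; "joint_torque": joint torques, N m; "tool_pos": TCP position; "ee_rot": TCP orientation; "wrist_force": force on the tool from outside, world axes, zero at the start; "wrist_torque": the same for the moment, N m; "width": finger opening in m; "finger_force": force on a finger pad.
Only numpy, scipy, OpenCV 4.12 (cv2) and the standard library are available. Lean on these libraries where they do the work, as an engineer would, in place of code of your own. Each camera call takes 0.05 s, during which the arm holds its last target. There are 200 camera calls.

### The job

Set one of the two look-alike brass weights gently on each pan of the balance and let it swing, to find the lead-filled one. Move the weight whose pan drops into the cup on the head of the spring press and push down on it with a steady 15 newtons or so for a full second, never over 25, to bed the glued heel stack hard down, then leave it there holding the press shut. Leave the lighter weight on its pan, and everything else as it lies.

Things in the scene. Friction and masses are not known exactly. Their poses are not given: they have to be found in the camera images.
- weight_a: one of two look-alike turned brass weights; one is lead-filled (about 460 g), the other is not (about 215 g), and nothing but the weighing tells which. Round body 44 mm across and 37 mm tall, then a 14 mm neck and a round flat-topped knob 24 mm across from 43 to 58 mm height. Origin: centre of the underside; z up along its axis.
- weight_b: one of two look-alike turned brass weights; one is lead-filled (about 460 g), the other is not (about 215 g), and nothing but the weighing tells which. Round body 44 mm across and 37 mm tall, then a 14 mm neck and a round flat-topped knob 24 mm across from 43 to 58 mm height. Origin: centre of the underside; z up along its axis.
- balance: equal-arm counter balance: iron base 85 by 255 mm, pillar and dial up to 95 mm, beam carrying two level brass pans; fixed. Origin: underside, midway between the pans, on the bench; its y axis runs to the left pan, 100 mm away; the right pan is 100 mm the other way. Its knife edges are spoilt if a weight is pushed on a pan with more than about 18 N.
- left_pan (a point): centre of the left pan's floor, a flat brass dish 66 mm wide inside a 4 mm high rim; 76 mm over the bench when level, moving straight up or down by up to 10 mm and staying level. A single weight sends it right down.
- right_pan (a point): the same on the right pan.
- beam (a joint): swing of the balance beam: 0 when level or empty, +0.1 when the left pan is right down, -0.1 when the right pan is right down; it takes one to two seconds to swing over.
- press: two-post spring press for gluing: iron base 120 by 170 mm, 14 mm thick, two upright posts 60 mm either side of the middle along its y axis, 118 mm tall. Origin: centre of the underside, on the bench. It is fixed.
- press_head: sliding steel head of the press, 58 by 150 by 12 mm. Origin: centre of the floor of the weight cup on top, 50 mm wide (3 mm of play round a weight) in a 5 mm rim. Springs (2 to 3 N) hold it 95 mm over the bench; loaded, it slides down 15 mm until its foot meets the heel stack. The lead-filled weight alone takes and keeps it there; under the other it rises again.
- heel_stack: stack of glued leather heel lifts under the foot: D-shaped, 57 by 56 mm, 26 mm tall; origin: underside, in the middle of its round end. It lies on two sprung rails that yield easily (under 7 N) over a hard rubber-faced rest; pushed, it sinks 3 to 16 mm, a different and unseen amount each time, before it is hard down and the push can build up. It springs back after.
- glue_jar: glue jar, 60 mm wide, 85 mm tall. Only in the way: leave it alone.
- thread_spool: upright spool of pale thread, 48 mm wide, 70 mm tall. Only in the way: leave it alone.
- awl: awl with a wooden handle, lying down, 130 mm long. Only in the way: leave it alone.
- mug: white mug, 80 mm wide, 92 mm tall. Only in the way: leave it alone.
- shoe_last: wooden shoe last, 240 mm long, 90 mm tall at the heel. Only in the way: leave it alone.
- mallet: wooden mallet lying down, 260 mm long. Only in the way: leave it alone.
- rivet_tin: flat round tin of rivets, 72 mm wide, 24 mm tall. Only in the way: leave it alone.
There are look-alikes about, which are no part of the job. Leave any green or red look-alike of the weight_b alone.

How it is judged:
On the way, in this order (a step that is already met when the one before it is completed fails the run):
1. both weights stand on opposite pans, let go, and the beam has swung right over to one side ((((horizontal distance between weight_a and left_pan below 0.02 m and z of weight_a in the frame of left_pan between -0.004 and 0.006 m and angle between weight_a's own z axis and vertical below 0.1 rad) and (horizontal distance between weight_b and right_pan below 0.02 m and z of weight_b in the frame of right_pan between -0.004 and 0.006 m and angle between weight_b's own z axis and vertical below 0.1 rad)) or ((horizontal distance between weight_b and left_pan below 0.02 m and z of weight_b in the frame of left_pan between -0.004 and 0.006 m and angle between weight_b's own z axis and vertical below 0.1 rad) and (horizontal distance between weight_a and right_pan below 0.02 m and z of weight_a in the frame of right_pan between -0.004 and 0.006 m and angle between weight_a's own z axis and vertical below 0.1 rad))) and (value of joint beam above 0.07 rad or value of joint beam below -0.07 rad) and contact force between the fingers and weight_a below 0.05 N and contact force between the fingers and weight_b below 0.05 N), for 0.3 s.
2. a weight seated in the press cup is pushed down so that the foot squeezes the heel stack with a steady 10.5 to 20.5 N for 0.8 s (((horizontal distance between weight_a and press_head below 0.006 m and z of weight_a in the frame of press_head between -0.004 and 0.003 m and angle between weight_a's own z axis and vertical below 0.06 rad) or (horizontal distance between weight_b and press_head below 0.006 m and z of weight_b in the frame of press_head between -0.004 and 0.003 m and angle between weight_b's own z axis and vertical below 0.06 rad)) and contact force between heel_stack and press_head between 10.5 and 20.5 N), for 0.8 s.
At the end, for the whole second after the job is handed in: Heavier weight upright in the press cup (within 6 mm of centre, on its floor); press shut under it alone (head back no more than 3.5 mm from where the foot meets the stack); heel stack within 10 mm of its place; lighter weight upright on a pan (within 20 mm of its centre); all let go and at rest ((((horizontal distance between weight_a and press_head below 0.006 m and z of weight_a in the frame of press_head between -0.004 and 0.003 m and angle between weight_a's own z axis and vertical below 0.06 rad) and ((horizontal distance between weight_b and left_pan below 0.02 m and z of weight_b in the frame of left_pan between -0.004 and 0.006 m and angle between weight_b's own z axis and vertical below 0.1 rad) or (horizontal distance between weight_b and right_pan below 0.02 m and z of weight_b in the frame of right_pan between -0.004 and 0.006 m and angle between weight_b's own z axis and vertical below 0.1 rad))) or ((horizontal distance between weight_b and press_head below 0.006 m and z of weight_b in the frame of press_head between -0.004 and 0.003 m and angle between weight_b's own z axis and vertical below 0.06 rad) and ((horizontal distance between weight_a and left_pan below 0.02 m and z of weight_a in the frame of left_pan between -0.004 and 0.006 m and angle between weight_a's own z axis and vertical below 0.1 rad) or (horizontal distance between weight_a and right_pan below 0.02 m and z of weight_a in the frame of right_pan between -0.004 and 0.006 m and angle between weight_a's own z axis and vertical below 0.1 rad)))) and z of press_head in the frame of press below 0.0835 m and horizontal distance between heel_stack and press below 0.01 m and angle between heel_stack's own z axis and vertical below 0.08 rad and contact force between the fingers and weight_a below 0.05 N and contact force between the fingers and weight_b below 0.05 N and linear speed of each of weight_a, weight_b below 0.02 m/s); the robot touches nothing.
It fails at once if a weight is pushed on the balance with more than 18 N, or the gripper pushes the balance with more than 10 N (contact force between any of weight_a, weight_b and balance above 18 N or contact force between the fingers and balance above 10 N).
It fails at once if the foot of the press squeezes the heel stack with more than 29 N (contact force between heel_stack and press_head above 29 N).
It fails at once if a bystander is shifted by more than 25 mm (distance of any of glue_jar, thread_spool, awl, mug, shoe_last, mallet, rivet_tin from where it was at the start of the episode above 0.025 m).
It also fails if it takes over 72 s, if anything falls off the work surface, if the arm or the gripper's body presses on something with over 40 N, if the wrist force passes 120 N, or if a joint passes its speed limit or range.

## Working session

There is one attempt and no reset: what is moved stays moved. The work goes in short steps, Python scripts to look and compute and a tool call to move; the robot and the scene stay as the last step left them, time stands still between calls to the robot, and variables do not carry over. Pictures are saved under pics/ and viewed, at most 10 in all, crops included, and the job is handed in when it is done.

Besides the shell and the picture viewer there is one more tool, called after ">>>" as name(argument=value, ...) on one line, values as JSON. carry_out: Moves the arm, as the interface text tells. Its arguments: {"type":"object","properties":{"steps":{"type":"array","items":{"type":"array"}}},"required":["steps"]}

```bash
mkdir -p pics; ls
cat > h.py <<'E'
import numpy as np, cv2, pickle
from bench import robot
def snap(n, save=None):
    s=robot.snapshot(n); 
    if save: cv2.imwrite(f'pics/{save}.png', s['image'][:,:,::-1])
    pickle.dump(s,open(f'{n}.pkl','wb'))
    return s
def load(n): return pickle.load(open(f'{n}.pkl','rb'))
def cloud(s):
    h,w=s['z_map'].shape
    u,v=np.meshgrid(np.arange(w,dtype=float),np.arange(h,dtype=float))
    p=cv2.undistortPoints(np.stack([u.ravel(),v.ravel()],1)[:,None],s['mtx'],s['D'])[:,0]
    z=s['z_map'].ravel()
    c=np.c_[p*z[:,None],z]
    P=(c-s['t'])@s['R']; P[z==0]=np.nan
    return P.reshape(h,w,3)
def px(s,u,v,z):  # pixel -> world at height z
    p=cv2.undistortPoints(np.array([[[u,v]]],float),s['mtx'],s['D'])[0,0]
    d=s['R'].T@np.r_[p,1]; o=-s['R'].T@s['t']
    return o+d*(z-o[2])/d[2]
E
python3 - <<'E'
from h import *
o=robot.get_obs(); print(o)
for n in ('scene','side','wrist'):
    s=snap(n,n+'0'); print(n,-s['R'].T@s['t'])
E
```

```text
pics
{'time': 0.0, 'joint_positions': array([-1.03098686e-01,  8.79077136e-02,  1.37223096e+00, -1.15380073e-05,
        1.68359080e+00, -1.03074570e-01]), 'qvel': array([ 0.00066821, -0.00146859,  0.00258871,  0.00080559,  0.00075786,
       -0.00132058]), 'joint_torque': array([ 1.28542815e-03, -3.40182602e+01, -3.02423716e+01,  7.18220207e-02,
        3.29729996e-02, -1.13141955e-04]), 'tool_pos': array([5.49456634e-01, 4.82815140e-05, 2.04341840e-01]), 'ee_rot': array([-3.13946600e+00, -2.08454631e-04,  1.57077070e+00]), 'wrist_force': array([-1.12092533,  0.06606488, -0.80682257]), 'wrist_torque': array([0.04296432, 0.07222824, 0.0176637 ]), 'finger_force': 0.0, 'width': 0.09402514102247651}
scene [ 1.30066488 -0.17065457  0.94377537]
side [ 0.1334143  -0.83637552  0.93599904]
wrist [0.5502434  0.07382284 0.38393908]
```

View pics/scene0.png

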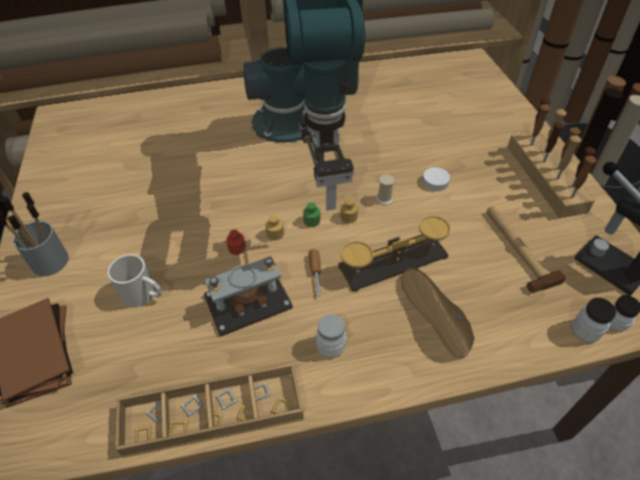

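View pics/side0.png

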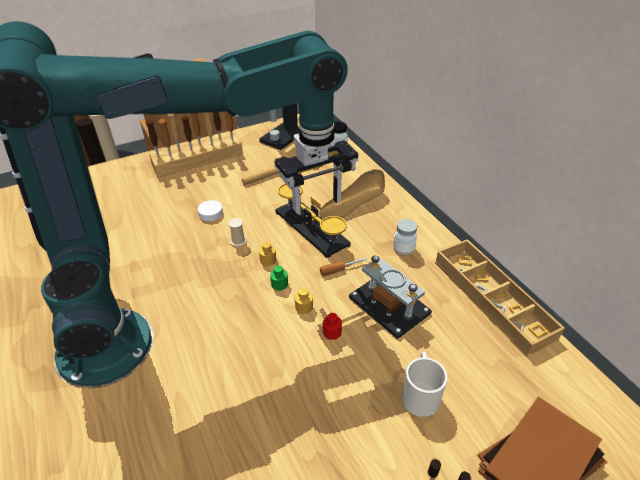

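The candidates, with their pixels in the scene view:
- Brass weights at (275,228) and (349,210). These are the ones I want.
- Green look-alike at (312,215), red look-alike at (236,242), and the pale spool at (386,190). These stay put.

In the side view, the brass weights are at (304,300) and (268,253). The balance pans are at (357,255) and (434,229) in the scene view, and the press cup is at (243,278).

Run:
```python
from h import *
S=load('scene');A=load('side')
a=S['image'][150:350,200:460,::-1]; cv2.imwrite('pics/crop1.png',cv2.resize(a,None,fx=3,fy=3,interpolation=cv2.INTER_CUBIC)[:600,:780])
for n,s,L in (('scene',S,{'b1':(275,228),'b2':(349,210),'green':(312,215),'red':(236,242),'spool':(386,190)}),('side',A,{'b1':(304,300),'b2':(268,253),'green':(279,278),'red':(332,325),'spool':(236,233)})):
    P=cloud(s)
    for k,(u,v) in L.items():
        q=P[v-25:v+26,u-25:u+26].reshape(-1,3)
        zt=np.nanmax(q[:,2]); c0=P[v,u]
        q=q[np.linalg.norm(q[:,:2]-c0[:2],axis=1)<.035]
        t=q[(q[:,2]>.052)&(q[:,2]<.064)]; b=q[q[:,2]>.01]
        print(n,k,'top',np.r_[(t.min(0)+t.max(0))/2].round(4) if len(t) else None,len(t),'med',np.nanmedian(b,0).round(4))
    # pans/ head: points by height & window
    W={'scene':{'panA':(357,255,22),'panB':(434,229,22),'head':(243,278,45)},'side':{'panA':(333,226,20),'panB':(290,190,16),'head':(393,279,36)}}[n]
    for k,(u,v,r) in W.items():
        q=P[v-r:v+r+1,u-r:u+r+1].reshape(-1,3)
        lo=.068 if 'pan' in k else .085; hi=.088 if 'pan' in k else .108
        t=q[(q[:,2]>lo)&(q[:,2]<hi)]
        (cx,cy),(w,h),an=cv2.minAreaRect(t[:,:2].astype(np.float32))
        print(n,k,len(t),'box',t.min(0).round(4),t.max(0).round(4),'med',np.median(t,0).round(4),'rect',[round(float(x),4) for x in(cx,cy,w,h,an)])
```

```text
scene b1 top [ 0.4604 -0.1072  0.0566] 64 med [ 0.4695 -0.1083  0.0348]
scene b2 top [0.4459 0.0853 0.0566] 59 med [0.4549 0.0823 0.0346]
scene green top [ 0.4399 -0.0095  0.0566] 64 med [ 0.447  -0.0114  0.0352]
scene red top [ 0.4851 -0.2069  0.0558] 69 med [ 0.4941 -0.2057  0.0351]
scene spool top [0.4043 0.1937 0.0582] 35 med [0.4106 0.1889 0.0524]
scene panA 671 box [0.5906 0.0186 0.0688] [0.6634 0.0875 0.0822] med [0.6269 0.0537 0.0753] rect [0.6269, 0.0534, 0.0688, 0.0722, 53.1596]
scene panB 625 box [0.5512 0.2136 0.0689] [0.6276 0.2856 0.0839] med [0.5909 0.2499 0.0747] rect [0.5909, 0.2492, 0.072, 0.0719, 39.7917]
scene head 1604 box [ 0.6015 -0.2782  0.0853] [ 0.6901 -0.1206  0.1073] med [ 0.6533 -0.2024  0.0949] rect [0.6462, -0.1998, 0.0622, 0.1508, 12.1025]
side b1 top [ 0.4572 -0.1078  0.0576] 71 med [ 0.4533 -0.1167  0.0367]
side b2 top [0.4431 0.0844 0.0569] 58 med [0.4402 0.076  0.0366]
side green top [ 0.4352 -0.0106  0.0571] 67 med [ 0.4317 -0.0188  0.0366]
side red top [ 0.4822 -0.2064  0.0569] 85 med [ 0.4773 -0.2152  0.0366]
side spool top [0.3978 0.1856 0.0581] 41 med [0.3965 0.1842 0.0535]
side panA 438 box [0.5893 0.0165 0.0694] [0.6608 0.157  0.0865] med [0.6253 0.0558 0.0771] rect [0.6333, 0.083, 0.1343, 0.0717, 74.4258]
side panB 181 box [0.5543 0.2182 0.0715] [0.6262 0.2888 0.0846] med [0.5765 0.2496 0.0771] rect [0.5867, 0.2471, 0.0671, 0.0713, 51.6188]
side head 1254 box [ 0.601  -0.2807  0.0851] [ 0.6895 -0.1212  0.1079] med [ 0.6411 -0.2051  0.0955] rect [0.6448, -0.2006, 0.0617, 0.1517, 12.3206]
```

View pics/crop1.png

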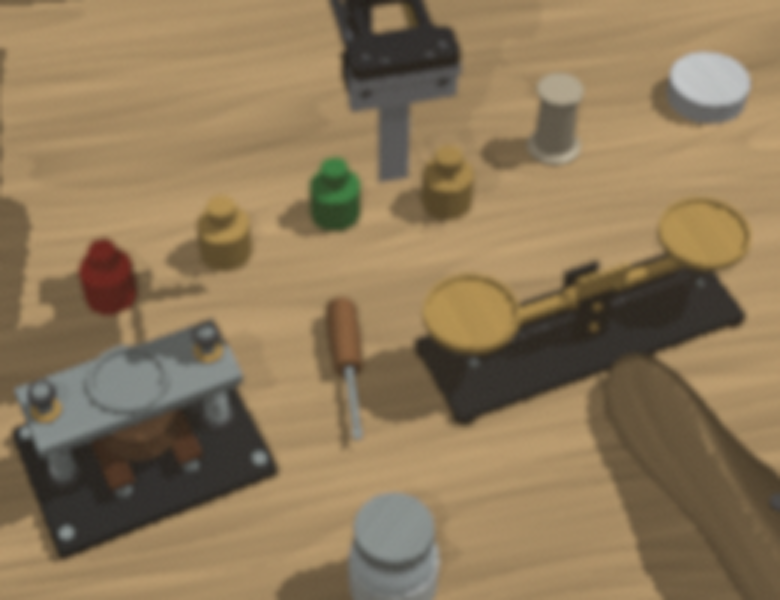

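The crop confirms two brass weights, at crop (225,235) and (447,185). Green sits between them and red is left of the press. The pans are at (470,315) and (703,235), and the cup is at (127,380). Next I hover over the first brass weight.

>>> carry_out(steps=[[[-0.05, -0.042, 0.03], 0, -0.6], [[-0.1075, -0.091, 0.07], 0, -0.4], [[-0.1075, -0.091, 0.086], 0, -0.4], [[-0.1075, -0.091, 0.086], 0, -0.4], [[-0.1075, -0.091, 0.086], 0, -0.4], [[-0.1075, -0.091, 0.086], 0, -0.4]])

```text
time: 0.9
tool_pos: [0.4607, -0.1071, 0.1212]
ee_rot: [3.138, 0.001, 1.572]
wrist_force: [0.3, -0.6, 1.3]
width: 0.0661
finger_force: 0.0
```

```bash
cat >> h.py <<'E'
def band(P,c,r,lo,hi):
    q=P.reshape(-1,3); q=q[(np.hypot(q[:,0]-c[0],q[:,1]-c[1])<r)&(q[:,2]>lo)&(q[:,2]<hi)]
    (x,y),rad=cv2.minEnclosingCircle(q[:,:2].astype(np.float32)); return len(q),np.round([x,y,rad],4),np.median(q,0).round(4)
def tocmd(d,yaw):  # world shift -> tool shift (tool down)
    c,s=np.cos(yaw),np.sin(yaw); return np.round([c*d[0]+s*d[1], s*d[0]-c*d[1], -d[2]],4)
E
python3 - <<'E'
from h import *
o=robot.get_obs(); print(o['tool_pos'],o['ee_rot'],o['width'],o['wrist_force'])
s=snap('wrist','wrist1');P=cloud(s)
print(band(P,(.459,-.1075),.02,.05,.065)); print(band(P,(.459,-.1075),.03,.03,.042))
print(band(P,(.4445,.085),.02,.05,.065),band(P,(.627,.0535),.045,.07,.085))
E
```

```text
[ 0.46074199 -0.10710001  0.12117475] [3.13846907e+00 7.33402597e-04 1.57220919e+00] 0.06608020344681113 [ 0.31389049 -0.58138942  1.30039567]
(934, array([ 0.4564, -0.1065,  0.0121]), array([ 0.4564, -0.1055,  0.0581]))
(1567, array([ 0.456 , -0.1067,  0.0221]), array([ 0.4562, -0.0994,  0.0371]))
(0, array([0., 0., 0.]), array([nan, nan, nan])) (5569, array([0.6209, 0.0468, 0.0339]), array([0.6215, 0.0392, 0.0762]))
  return _methods._mean(a, axis=axis, dtype=dtype,
  ret = um.true_divide(
```

View pics/wrist1.png

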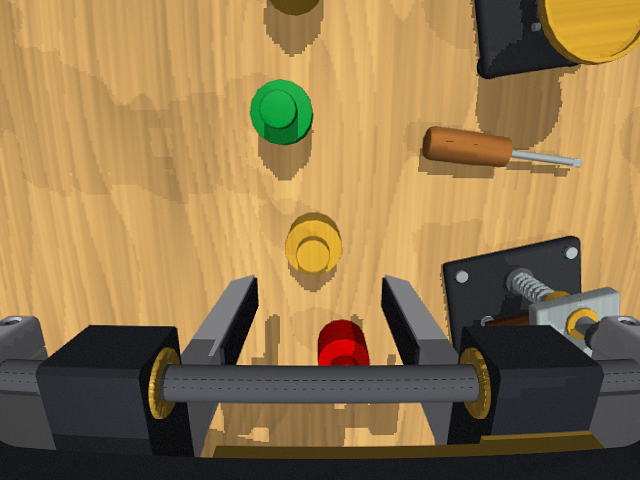

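The wrist view shows the brass weight at (314,247), just left of the finger centre line, with green at (281,110) and red at (343,345) clear of the fingers. I go down and grip it.

>>> carry_out(steps=[[[0.0005, -0.004, 0.04], 0, -0.4], [[0.0005, -0.004, 0.08], 0, -0.4], [[0.0005, -0.004, 0.107], 0, -0.4], [[0.0005, -0.004, 0.107], 0, -0.4], [[0.0005, -0.004, 0.107], 0, 0.0], [[0.0005, -0.004, 0.107], 0, 0.4], [[0.0005, -0.004, 0.107], 0, 0.4], [[0.0005, -0.004, 0.107], 0, 0.4], [[0.0005, -0.004, 0.107], 0, 0.4]])

```text
time: 2.08
tool_pos: [0.4563, -0.1074, 0.0142]
ee_rot: [3.138, 0.001, 1.571]
wrist_force: [0.2, -0.2, 6.6]
width: 0.0437
finger_force: 30.0
```

>>> carry_out(steps=[[[0, 0, -0.03], 0, 0.4], [[0, 0, -0.08], 0, 0.4], [[0, 0, -0.137], 0, 0.4], [[0.04, 0.043, -0.137], 0, 0.4], [[0.08, 0.085, -0.137], 0, 0.4], [[0.12, 0.128, -0.137], 0, 0.4], [[0.1605, 0.1715, -0.137], 0, 0.4], [[0.1605, 0.1715, -0.137], 0, 0.4], [[0.1605, 0.1715, -0.137], 0, 0.4], [[0.1605, 0.1715, -0.137], 0, 0.4]])

```text
time: 3.32
tool_pos: [0.6256, 0.0524, 0.1493]
ee_rot: [-3.141, 0.0, 1.569]
wrist_force: [-0.3, -0.3, -4.8]
width: 0.0441
finger_force: 30.0
```

Run:
```python
from h import *
o=robot.get_obs(); print(o['tool_pos'],o['ee_rot'],o['width'],o['wrist_force'])
s=snap('wrist','wrist2');P=cloud(s)
for lo,hi in((.074,.0785),(.0788,.085)): print('panA',band(P,(.6265,.0535),.042,lo,hi),'panB',band(P,(.59,.2495),.042,lo,hi))
s=snap('scene');P=cloud(s)
print('panA scene',band(P,(.6265,.0535),.042,.07,.085),'panB',band(P,(.59,.2495),.042,.07,.085))
```

```text
[0.62555127 0.0524481  0.14925096] [-3.14063619e+00  3.46497529e-04  1.56945638e+00] 0.044062151764117624 [-0.28657401 -0.33497364 -4.80252992]
panA (3816, array([0.6237, 0.0554, 0.036 ]), array([0.623 , 0.0663, 0.0762])) panB (109, array([0.588 , 0.2188, 0.0148]), array([0.5872, 0.2164, 0.0763]))
panA (833, array([0.6238, 0.055 , 0.0359]), array([0.6218, 0.0727, 0.0802])) panB (73, array([0.5884, 0.2172, 0.0104]), array([0.5883, 0.2163, 0.0802]))
panA scene (635, array([0.6272, 0.0549, 0.0373]), array([0.6289, 0.0522, 0.0751])) panB (622, array([0.5901, 0.2493, 0.0376]), array([0.5912, 0.2497, 0.0746]))
```

View pics/wrist2.png

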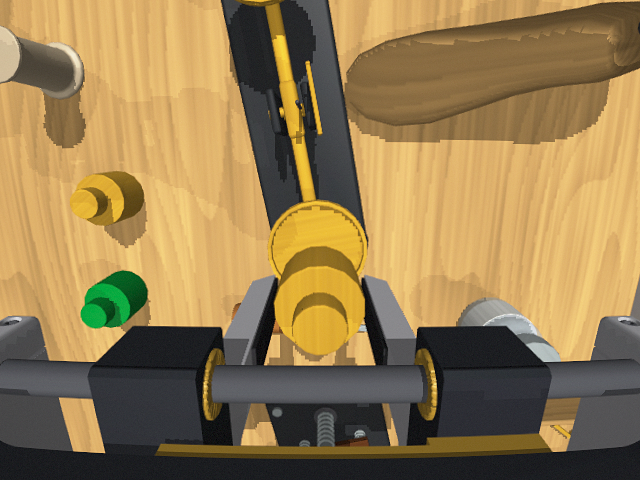

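The weight hangs square in the fingers at about (320,300), and pan A at (318,245) lies directly underneath. I lower it to just above the pan.

>>> carry_out(steps=[[[0.002, -0.002, 0.02], 0, 0.4], [[0.002, -0.002, 0.04], 0, 0.4], [[0.002, -0.002, 0.052], 0, 0.4], [[0.002, -0.002, 0.056], 0, 0.4], [[0.002, -0.002, 0.056], 0, 0.4], [[0.002, -0.002, 0.056], 0, 0.4]])

```text
time: 4.18
tool_pos: [0.6252, 0.0554, 0.0947]
ee_rot: [3.139, -0.0, 1.571]
wrist_force: [0.0, 0.2, -4.3]
width: 0.0442
finger_force: 30.0
```

>>> carry_out(steps=[[[0, 0, 0.001], 0, 0.4], [[0, 0, 0.002], 0, 0.4], [[0, 0, 0.003], 0, 0.4], [[0, 0, 0.004], 0, 0.4], [[0, 0, 0.005], 0, 0.4], [[0, 0, 0.0055], 0, 0.4], [[0, 0, 0.006], 0, 0.4], [[0, 0, 0.006], 0, 0.4]])

```text
time: 5.18
tool_pos: [0.6245, 0.0555, 0.0874]
ee_rot: [-3.142, 0.0, 1.571]
wrist_force: [0.2, 0.1, -4.5]
width: 0.0434
finger_force: 30.0
```

>>> carry_out(steps=[[[0, 0, 0.0005], 0, 0.4], [[0, 0, 0.001], 0, 0.4], [[0, 0, 0.0015], 0, 0.4], [[0, 0, 0.002], 0, 0.4], [[0, 0, 0.0025], 0, 0.4], [[0, 0, 0.003], 0, 0.4], [[0, 0, 0.003], 0, 0.4]])

```text
time: 6.05
tool_pos: [0.6245, 0.0555, 0.0844]
ee_rot: [3.142, 0.0, 1.571]
wrist_force: [-0.6, -0.6, -4.7]
width: 0.0438
finger_force: 30.0
```

Run:
```python
from h import *
for i in range(4):
    s=robot.snapshot('side'); o=robot.get_obs(); print(o['tool_pos'].round(4),o['wrist_force'].round(2))
snap('side'); s=snap('scene')
for n in('scene','side'):
    P=cloud(load(n))
    for c in((.6265,.0545),(.59,.2495)): print(n,band(P,c,.04,.055,.095))
```

```text
[0.6245 0.0555 0.0844] [-0.6  -0.88 -4.76]
[0.6245 0.0554 0.0844] [-0.16 -0.46 -4.91]
[0.6245 0.0554 0.0844] [ 0.1   0.99 -4.55]
[0.6245 0.0554 0.0844] [-0.22  0.42 -4.3 ]
scene (401, array([0.6285, 0.0516, 0.0368]), array([0.642 , 0.0406, 0.0702]))
scene (657, array([0.5904, 0.2487, 0.0388]), array([0.592 , 0.2481, 0.0808]))
side (302, array([0.6253, 0.0519, 0.0369]), array([0.6167, 0.0382, 0.0736]))
side (310, array([0.5896, 0.2498, 0.0389]), array([0.5881, 0.2488, 0.0831]))
```

The pan is following the weight down: pan A is at about 70 mm and the other at about 82 mm. I lower it almost to the stop, then let go.

>>> carry_out(steps=[[[0, 0, 0.0005], 0, 0.4], [[0, 0, 0.0015], 0, 0.4], [[0, 0, 0.0025], 0, 0.4], [[0, 0, 0.0035], 0, 0.4], [[0, 0, 0.0035], 0, 0.0], [[0, 0, 0.0035], 0, -0.2], [[0, 0, 0.0035], 0, -0.35], [[0, 0, 0.0035], 0, -0.4], [[0, 0, -0.02], 0, -0.4], [[0, 0, -0.06], 0, -0.4]])

```text
time: 7.6
tool_pos: [0.6232, 0.0555, 0.143]
ee_rot: [-3.137, 0.0, 1.571]
wrist_force: [0.6, -0.4, -0.5]
width: 0.0656
finger_force: 0.0
```

>>> carry_out(steps=[[[0, 0, -0.02], 0, -0.4], [[0.01, -0.06, -0.02], 0, -0.4], [[0.02, -0.12, -0.02], 0, -0.4], [[0.0305, -0.1825, 0.0], 0, -0.4], [[0.0305, -0.1825, 0.02], 0, -0.4], [[0.0305, -0.1825, 0.02], 0, -0.4], [[0.0305, -0.1825, 0.02], 0, -0.4], [[0.0305, -0.1825, 0.02], 0, -0.4]])

```text
time: 8.6
tool_pos: [0.4435, 0.0859, 0.1257]
ee_rot: [3.139, -0.0, 1.57]
wrist_force: [-1.2, 0.0, -0.4]
width: 0.0659
finger_force: 0.0
```

Run:
```python
from h import *
o=robot.get_obs(); print(o['tool_pos'].round(4),o['wrist_force'].round(2))
s=snap('wrist','wrist3');P=cloud(s)
print(band(P,(.4435,.0855),.02,.05,.065), band(P,(.4435,.0855),.03,.03,.042))
P=cloud(snap('scene','scene3'));S=cloud(snap('side'))
for Q in(P,S): print(band(Q,(.6245,.0555),.02,.114,.135),band(Q,(.59,.2495),.045,.07,.1))
```

```text
[0.4435 0.0859 0.1257] [-1.19  0.01 -0.45]
(890, array([0.4422, 0.0865, 0.0121]), array([0.4419, 0.0876, 0.058 ])) (1515, array([0.4424, 0.0865, 0.0222]), array([0.4426, 0.0937, 0.037 ]))
(99, array([0.6281, 0.056 , 0.0137]), array([0.6304, 0.0542, 0.1214])) (628, array([0.59  , 0.2486, 0.0377]), array([0.5911, 0.2496, 0.0846]))
(65, array([0.6249, 0.0557, 0.0143]), array([0.6239, 0.0511, 0.123 ])) (113, array([0.5888, 0.2479, 0.0365]), array([0.5909, 0.2295, 0.0875]))
```

>>> carry_out(steps=[[[0.0005, -0.001, 0.04], 0, -0.4], [[0.0005, -0.001, 0.08], 0, -0.4], [[0.0005, -0.001, 0.1085], 0, -0.4], [[0.0005, -0.001, 0.1085], 0, -0.4], [[0.0005, -0.001, 0.1085], 0, 0.0], [[0.0005, -0.001, 0.1085], 0, 0.4], [[0.0005, -0.001, 0.1085], 0, 0.4], [[0.0005, -0.001, 0.1085], 0, 0.4], [[0.0005, -0.001, 0.1085], 0, 0.4]])

```text
time: 9.88
tool_pos: [0.4423, 0.0866, 0.0176]
ee_rot: [3.138, -0.0, 1.571]
wrist_force: [-0.3, -0.6, 6.0]
width: 0.0429
finger_force: 30.0
```

>>> carry_out(steps=[[[0, 0, -0.03], 0, 0.4], [[0, 0, -0.08], 0, 0.4], [[0, 0, -0.147], 0, 0.4], [[0.04, 0.037, -0.147], 0, 0.4], [[0.08, 0.073, -0.147], 0, 0.4], [[0.12, 0.11, -0.147], 0, 0.4], [[0.163, 0.1465, -0.147], 0, 0.4], [[0.163, 0.1465, -0.147], 0, 0.4], [[0.163, 0.1465, -0.147], 0, 0.4], [[0.163, 0.1465, -0.147], 0, 0.4]])

```text
time: 11.12
tool_pos: [0.5869, 0.2485, 0.1635]
ee_rot: [3.141, 0.0, 1.57]
wrist_force: [-0.6, -0.1, -2.3]
width: 0.0427
finger_force: 30.0
```

Run:
```python
from h import *
o=robot.get_obs(); print(o['tool_pos'].round(4),o['ee_rot'],o['wrist_force'].round(2))
P=cloud(snap('wrist'))
for lo,hi in((.08,.0875),(.088,.095)): print('panB',band(P,(.588,.2495),.042,lo,hi))
print('weight in hand',band(P,o['tool_pos'],.03,.15,.2))
```

```text
[0.5869 0.2485 0.1635] [3.14130667e+00 1.93060282e-04 1.56986084e+00] [-0.61 -0.08 -2.26]
panB (3629, array([0.588 , 0.2543, 0.035 ]), array([0.5888, 0.2626, 0.0862]))
panB (875, array([0.588 , 0.2512, 0.0361]), array([0.5895, 0.2686, 0.09  ]))
weight in hand (6283, array([0.5869, 0.256 , 0.0287]), array([0.5868, 0.258 , 0.1829]))
```

>>> carry_out(steps=[[[0.002, 0.001, 0.02], 0, 0.4], [[0.002, 0.001, 0.04], 0, 0.4], [[0.002, 0.001, 0.05], 0, 0.4], [[0.002, 0.001, 0.055], 0, 0.4], [[0.002, 0.001, 0.056], 0, 0.4], [[0.002, 0.001, 0.056], 0, 0.4]])

```text
time: 11.92
tool_pos: [0.5889, 0.2516, 0.1078]
ee_rot: [3.14, -0.0, 1.571]
wrist_force: [0.8, -0.2, -1.9]
width: 0.0428
finger_force: 30.0
```

Run:
```python
from h import *
o=robot.get_obs(); print(o['tool_pos'].round(4),o['wrist_force'].round(2))
S=snap('scene');P=cloud(S); 
print('knob top',band(P,o['tool_pos'],.012,.12,.17))
c=S['image'][190:290,340:480,::-1]; cv2.imwrite('pics/c4.png',cv2.resize(c,None,fx=5,fy=5,interpolation=cv2.INTER_CUBIC))
```

```text
[0.5889 0.2516 0.1078] [ 0.84 -0.17 -1.92]
knob top (44, array([0.5892, 0.2502, 0.0112]), array([0.5883, 0.2476, 0.1459]))
```

View pics/c4.png

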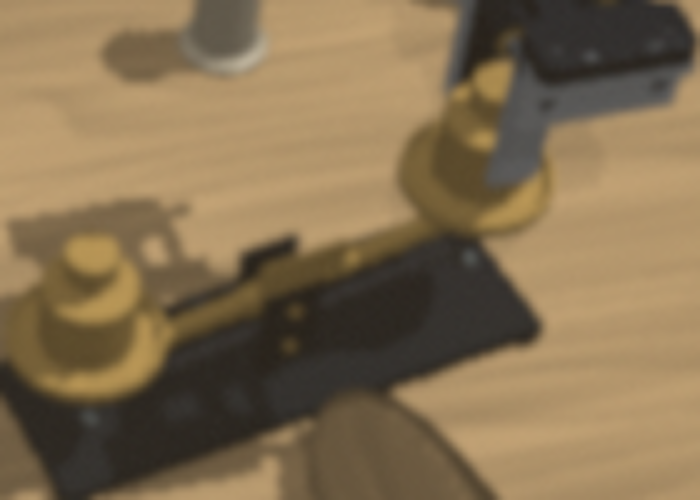

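The crop shows the held weight just over pan B at (475,180), and the first weight well inside pan A at (90,310), which is down. I go down the last few millimetres slowly.

>>> carry_out(steps=[[[0, 0, 0.001], 0, 0.4], [[0, 0, 0.002], 0, 0.4], [[0, 0, 0.003], 0, 0.4], [[0, 0, 0.0035], 0, 0.4], [[0, 0, 0.004], 0, 0.4], [[0, 0, 0.0045], 0, 0.4], [[0, 0, 0.0045], 0, 0.4]])

```text
time: 12.85
tool_pos: [0.5885, 0.2515, 0.1032]
ee_rot: [3.141, -0.0, 1.571]
wrist_force: [-2.3, 0.4, 2.0]
width: 0.0423
finger_force: 30.0
```

Contact is made at about 4 N, so I let go and back off.

>>> carry_out(steps=[[[0, 0, 0.004], 0, 0.2], [[0, 0, 0.004], 0, 0.0], [[0, 0, 0.004], 0, -0.2], [[0, 0, 0.004], 0, -0.35], [[0, 0, 0.004], 0, -0.4], [[0, 0, -0.01], 0, -0.4], [[0, 0, -0.06], 0, -0.4], [[0, 0, -0.08], 0, -0.4], [[0, 0, -0.08], 0, -0.4]])

```text
time: 13.98
tool_pos: [0.59, 0.252, 0.1864]
ee_rot: [3.135, -0.002, 1.571]
wrist_force: [0.0, -0.0, -0.0]
width: 0.0657
finger_force: 0.0
```

Run:
```python
from h import *
o=robot.get_obs(); print(o['time'],o['tool_pos'].round(4),o['wrist_force'].round(2))
P=cloud(snap('scene'));S=cloud(snap('side'))
for Q in(P,S): print(band(Q,(.6255,.0555),.013,.114,.14),band(Q,(.589,.2505),.013,.114,.155))
```

```text
13.975 [0.59   0.252  0.1864] [ 0.02 -0.05 -0.03]
(78, array([0.6272, 0.0554, 0.0124]), array([0.6277, 0.0547, 0.1221])) (98, array([0.589 , 0.2503, 0.0129]), array([0.5921, 0.2476, 0.1404]))
(54, array([0.6261, 0.0551, 0.0126]), array([0.624 , 0.0529, 0.1242])) (82, array([0.5889, 0.2503, 0.0128]), array([0.5878, 0.2455, 0.1381]))
```

Pan A is right down (knob top at about 0.123 m against 0.142 m on B), so the weight on pan A is the lead-filled one. I fetch it.

>>> carry_out(steps=[[[-0.05, 0.009, 0], 0, -0.4], [[-0.1, 0.018, 0], 0, -0.4], [[-0.15, 0.027, 0], 0, -0.4], [[-0.196, 0.036, 0], 0, -0.4], [[-0.196, 0.036, 0], 0, -0.4], [[-0.196, 0.036, 0], 0, -0.4], [[-0.196, 0.036, 0.02], 0, -0.4], [[-0.196, 0.036, 0.02], 0, -0.4]])

```text
time: 15.08
tool_pos: [0.6229, 0.0571, 0.16]
ee_rot: [-3.137, -0.0, 1.573]
wrist_force: [-0.1, -0.2, 0.4]
width: 0.0656
finger_force: 0.0
```

Run:
```python
from h import *
o=robot.get_obs(); print(o['tool_pos'].round(4),o['wrist_force'].round(2))
P=cloud(snap('wrist'))
print(band(P,(.625,.0555),.02,.118,.135), band(P,(.625,.0555),.03,.097,.108))
```

```text
[0.6229 0.0571 0.16  ] [-0.08 -0.24  0.45]
(1112, array([0.6243, 0.0562, 0.0121]), array([0.6243, 0.0571, 0.124 ])) (1847, array([0.6245, 0.0558, 0.0222]), array([0.6243, 0.0636, 0.103 ]))
```

>>> carry_out(steps=[[[0, 0.0005, 0.03], 0, -0.4], [[0, 0.0005, 0.06], 0, -0.4], [[0, 0.0005, 0.075], 0, -0.4], [[0, 0.0005, 0.078], 0, -0.4], [[0, 0.0005, 0.078], 0, -0.4], [[0, 0.0005, 0.078], 0, 0.0], [[0, 0.0005, 0.078], 0, 0.3], [[0, 0.0005, 0.078], 0, 0.4], [[0, 0.0005, 0.078], 0, 0.4], [[0, 0.0005, 0.078], 0, 0.4]])

```text
time: 16.38
tool_pos: [0.6249, 0.0555, 0.0853]
ee_rot: [3.141, 0.0, 1.571]
wrist_force: [-2.4, -0.4, 6.1]
width: 0.0439
finger_force: 30.0
```

>>> carry_out(steps=[[[0, 0, -0.005], 0, 0.4], [[0, 0, -0.015], 0, 0.4], [[0, 0, -0.04], 0, 0.4], [[0, 0, -0.085], 0, 0.4], [[-0.06, 0.005, -0.085], 0, 0.4], [[-0.12, 0.009, -0.085], 0, 0.4], [[-0.18, 0.013, -0.085], 0, 0.4], [[-0.23, 0.018, -0.085], 0, 0.4], [[-0.2545, 0.018, -0.085], 0, 0.4], [[-0.2545, 0.018, -0.085], 0, 0.4]])

```text
time: 17.62
tool_pos: [0.6426, -0.2004, 0.1686]
ee_rot: [-3.14, -0.001, 1.568]
wrist_force: [-0.1, 0.4, -4.8]
width: 0.0434
finger_force: 30.0
```

>>> carry_out(steps=[[[0, 0, 0], 0, 0.4], [[0, 0, 0], 0, 0.4], [[0, 0, 0], 0, 0.4]])

```text
time: 18.0
tool_pos: [0.6432, -0.1976, 0.1698]
ee_rot: [3.141, -0.0, 1.573]
wrist_force: [0.4, 0.2, -5.4]
width: 0.0438
finger_force: 30.0
```

Run:
```python
from h import *
o=robot.get_obs(); print(o['tool_pos'].round(4),o['ee_rot'].round(4),o['wrist_force'].round(2))
S=snap('wrist','wrist5');P=cloud(S)
print('top',band(P,o['tool_pos'],.02,.19,.22),'body',band(P,o['tool_pos'],.03,.165,.19))
print('rim',band(P,(.6445,-.2),.032,.098,.104))
q=P.reshape(-1,3);q=q[(q[:,2]>.088)&(q[:,2]<.104)&(np.hypot(q[:,0]-.644,q[:,1]+.2)<.1)]
print('head',[np.round(x,4) for x in cv2.minAreaRect(q[:,:2].astype(np.float32))])
for n in('scene','side'):
    P=cloud(snap(n,n+'5')); print(n,'rim',band(P,(.6445,-.2),.032,.098,.105),'knob',band(P,o['tool_pos'],.016,.19,.22))
```

```text
[ 0.6432 -0.1976  0.1698] [ 3.1412e+00 -1.0000e-04  1.5727e+00] [ 0.44  0.25 -5.44]
top (2685, array([ 0.6433, -0.1971,  0.0122]), array([ 0.6432, -0.1944,  0.2082])) body (4665, array([ 0.6433, -0.1902,  0.0287]), array([ 0.6436, -0.1879,  0.1871]))
rim (769, array([ 0.6441, -0.1985,  0.0289]), array([ 0.6457, -0.1824,  0.1   ]))
head [array([ 0.644 , -0.1993]), array([0.0584, 0.1497]), np.float64(12.5454)]
scene rim (113, array([ 0.6468, -0.2   ,  0.029 ]), array([ 0.6569, -0.2036,  0.0999])) knob (0, array([0., 0., 0.]), array([nan, nan, nan]))
side rim (139, array([ 0.6445, -0.1991,  0.0307]), array([ 0.6461, -0.2032,  0.0998])) knob (116, array([ 0.6442, -0.1986,  0.014 ]), array([ 0.6416, -0.2023,  0.2068]))
  return _methods._mean(a, axis=axis, dtype=dtype,
  ret = um.true_divide(
```

View pics/wrist5.png

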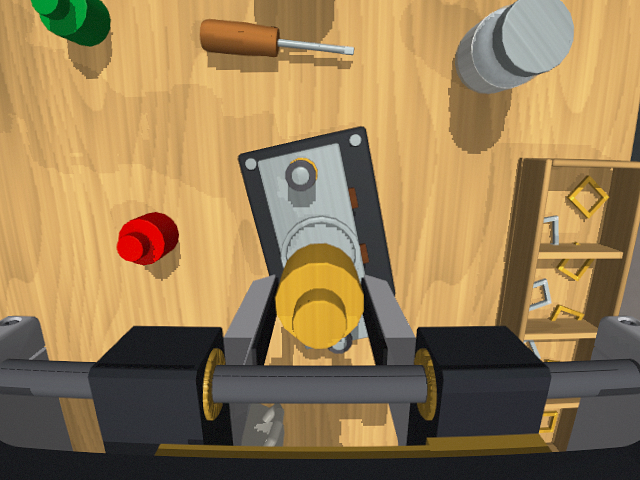

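The weight is at (320,295) in the fingers, and the cup ring at (320,240) lies below and slightly behind it. It is about 1–2 mm off, so I correct that while lowering to just above the rim.

>>> carry_out(steps=[[[-0.0017, 0.0008, 0.015], 0, 0.4], [[-0.0017, 0.0008, 0.03], 0, 0.4], [[-0.0017, 0.0008, 0.04], 0, 0.4], [[-0.0017, 0.0008, 0.045], 0, 0.4], [[-0.0017, 0.0008, 0.045], 0, 0.4], [[-0.0017, 0.0008, 0.045], 0, 0.4], [[-0.0017, 0.0008, 0.045], 0, 0.4]])

```text
time: 19.02
tool_pos: [0.6442, -0.2009, 0.1254]
ee_rot: [3.14, 0.001, 1.571]
wrist_force: [0.7, -0.1, -4.2]
width: 0.0436
finger_force: 30.0
```

Run:
```python
from h import *
o=robot.get_obs(); print(o['tool_pos'].round(4),o['ee_rot'].round(4),o['wrist_force'].round(2))
S=snap('wrist','wrist6');P=cloud(S)
print('top',band(P,o['tool_pos'],.02,.150,.175))
print('rim',band(P,(.644,-.199),.032,.098,.104))
q=P.reshape(-1,3);q=q[(q[:,2]>.088)&(q[:,2]<.104)&(np.hypot(q[:,0]-.644,q[:,1]+.2)<.1)]
print('head',[np.round(x,4) for x in cv2.minAreaRect(q[:,:2].astype(np.float32))])
a=cv2.resize(load('wrist')['image'][150:400,200:440,::-1],None,fx=2.4,fy=2.4,interpolation=cv2.INTER_CUBIC)
snap('scene');b=cv2.resize(load('scene')['image'][230:330,200:290,::-1],(540,600),interpolation=cv2.INTER_CUBIC)
snap('side');
cv2.imwrite('pics/c6.png',a)
```

```text
[ 0.6442 -0.2009  0.1254] [3.1401e+00 6.0000e-04 1.5708e+00] [ 0.66 -0.13 -4.2 ]
top (2681, array([ 0.6444, -0.2007,  0.0125]), array([ 0.6441, -0.1977,  0.1638]))
rim (1008, array([ 0.6441, -0.1975,  0.0285]), array([ 0.6447, -0.1803,  0.1   ]))
head [array([ 0.6438, -0.1985]), array([0.0584, 0.148 ]), np.float64(12.439)]
```

Run:
```python
from h import *
from scipy.optimize import least_squares
P=cloud(load('wrist')); q=P.reshape(-1,3)
r=np.hypot(q[:,0]-.644,q[:,1]+.199)
q=q[(r<.034)&(r>.02)&(q[:,2]>.0993)&(q[:,2]<.1015)]
f=least_squares(lambda p:np.hypot(q[:,0]-p[0],q[:,1]-p[1])-p[2],[.644,-.199,.027],loss='soft_l1',f_scale=.001); print(len(q),f.x.round(4),np.abs(f.fun).mean(), q.min(0),q.max(0))
```

```text
813 [ 0.6441 -0.1987  0.0266] 0.0009269751679742778 [ 0.61587353 -0.205167    0.09930064] [ 0.67218743 -0.17031942  0.1014906 ]
```

>>> carry_out(steps=[[[0.0017, -0.0002, 0.0], 0, 0.4], [[0.0017, -0.0002, 0.0], 0, 0.4], [[0.0017, -0.0002, 0.003], 0, 0.4], [[0.0017, -0.0002, 0.006], 0, 0.4], [[0.0017, -0.0002, 0.009], 0, 0.4], [[0.0017, -0.0002, 0.012], 0, 0.4], [[0.0017, -0.0002, 0.014], 0, 0.4], [[0.0017, -0.0002, 0.014], 0, 0.4], [[0.0017, -0.0002, 0.014], 0, 0.4]])

```text
time: 20.3
tool_pos: [0.6436, -0.199, 0.1107]
ee_rot: [3.141, 0.0, 1.571]
wrist_force: [-2.4, -0.6, -1.5]
width: 0.0434
finger_force: 30.0
```

```bash
cat >> h.py <<'E'
def press():
    o=robot.get_obs(); print(o['time'],o['tool_pos'].round(4),o['wrist_force'].round(2))
    P=cloud(snap('wrist')); q=P.reshape(-1,3)
    r=np.hypot(q[:,0]-.644,q[:,1]+.199)
    h=q[(r>.034)&(r<.05)&(abs(q[:,0]-.644)<.025)&(q[:,2]>.07)&(q[:,2]<.11)]
    k=q[(r<.02)&(q[:,2]>.1)]; zt=np.percentile(k[:,2],60)
    print('head z',np.median(h[:,2]),'(floor approx same)  knob',band(P,(.644,-.199),.016,zt-.004,zt+.006))
    for n in('scene','side'):
        Q=cloud(snap(n)).reshape(-1,3); d=np.hypot(Q[:,0]-.6445,Q[:,1]+.2)
        h=Q[(d>.032)&(d<.046)&(abs(Q[:,0]-.6445)<.02)&(Q[:,2]>.07)&(Q[:,2]<.11)]; print(n,'head z',np.median(h[:,2]),len(h))
E
python3 -c "
from h import *
press()"
```

```text
20.3 [ 0.6436 -0.199   0.1107] [-2.42 -0.58 -1.48]
head z 0.09141161333911177 (floor approx same)  knob (2298, array([ 0.6437, -0.1986,  0.0122]), array([ 0.6438, -0.1974,  0.1493]))
scene head z 0.0907959338217645 183
side head z 0.091479812217603 98
```

The weight is seated in the cup: its bottom is at 91.3 mm and the head floor at 91.4 mm. I follow the head down and release.

>>> carry_out(steps=[[[0, 0, 0.002], 0, 0.4], [[0, 0, 0.004], 0, 0.4], [[0, 0, 0.006], 0, 0.4], [[0, 0, 0.008], 0, 0.4], [[0, 0, 0.0095], 0, 0.4], [[0, 0, 0.0105], 0, 0.4], [[0, 0, 0.0105], 0, 0.4], [[0, 0, 0.0105], 0, 0.4]])

```text
time: 21.45
tool_pos: [0.6437, -0.1991, 0.0999]
ee_rot: [3.141, 0.0, 1.571]
wrist_force: [-0.6, -0.1, -1.5]
width: 0.0437
finger_force: 30.0
```

```bash
python3 -c "
from h import *
press()"
```

```text
21.45 [ 0.6437 -0.1991  0.0999] [-0.59 -0.13 -1.53]
head z 0.0805327186346452 (floor approx same)  knob (2300, array([ 0.6436, -0.1989,  0.0125]), array([ 0.6437, -0.1975,  0.1385]))
scene head z 0.08000579350704336 170
side head z 0.0808378272245315 102
```

>>> carry_out(steps=[[[0, 0, 0.0], 0, 0.2], [[0, 0, 0.0], 0, 0.0], [[0, 0, 0.0], 0, -0.2], [[0, 0, 0.0], 0, -0.4], [[0, 0, 0.0], 0, -0.4], [[0, 0, -0.01], 0, -0.4], [[0, 0, -0.04], 0, -0.4], [[0, 0, -0.06], 0, 0.4], [[0, 0, -0.06], 0, 1], [[0, 0, -0.06], 0, 1]])

```text
time: 22.85
tool_pos: [0.6433, -0.1989, 0.1594]
ee_rot: [-3.141, -0.0, 1.571]
wrist_force: [-0.3, 1.0, -0.6]
width: 0.0394
finger_force: 0.0
```

>>> carry_out(steps=[[[0, 0, 0], 0, 1], [[0, 0, 0], 0, 1], [[0, 0, 0], 0, 1], [[0, 0, 0], 0, 1]])

```text
time: 23.35
tool_pos: [0.6436, -0.199, 0.1598]
ee_rot: [-3.141, -0.0, 1.571]
wrist_force: [-0.6, -0.3, 0.3]
width: 0.0011
finger_force: 0.0
```

```bash
python3 -c "
from h import *
print(robot.get_obs()['width']);press()
S=load('wrist');cv2.imwrite('pics/c7.png',cv2.resize(S['image'][140:400,190:450,::-1],None,fx=2.3,fy=2.3,interpolation=cv2.INTER_CUBIC))"
```

```text
0.0010874877615004617
23.35 [ 0.6436 -0.199   0.1598] [-0.59 -0.26  0.29]
head z 0.08015342564300652 (floor approx same)  knob (774, array([ 0.6438, -0.1904,  0.013 ]), array([ 0.6443, -0.1898,  0.2112]))
scene head z 0.07965163340507102 205
side head z 0.08052807956946667 126
```

View pics/c7.png

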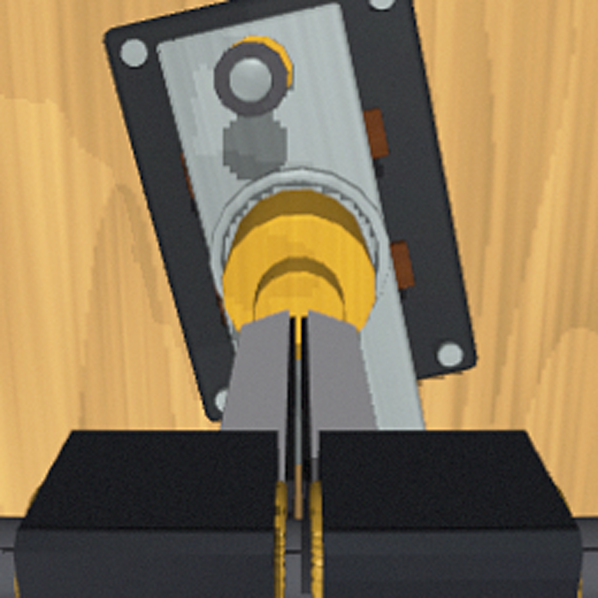

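The crop shows the weight standing inside the cup ring at (300,260), with the closed fingers over its knob. Head height is 80 mm. I bring the fingers down to the knob top.

>>> carry_out(steps=[[[0, 0, 0.01], 0, 1], [[0, 0, 0.018], 0, 1], [[0, 0, 0.02], 0, 1], [[0, 0, 0.021], 0, 1], [[0, 0, 0.022], 0, 1], [[0, 0, 0.023], 0, 1], [[0, 0, 0.024], 0, 1], [[0, 0, 0.024], 0, 1], [[0, 0, 0.024], 0, 1]])

```text
time: 24.62
tool_pos: [0.6438, -0.1991, 0.1362]
ee_rot: [3.141, 0.0, 1.571]
wrist_force: [0.1, 0.1, 1.0]
width: 0.0006
finger_force: 0.7
```

>>> carry_out(steps=[[[0, 0, 0.0005], 0, 1], [[0, 0, 0.001], 0, 1], [[0, 0, 0.001], 0, 1]])

```text
time: 25.0
tool_pos: [0.6438, -0.1991, 0.135]
ee_rot: [3.141, 0.0, 1.571]
wrist_force: [0.3, -0.3, 1.8]
width: 0.0003
finger_force: 0.8
```

>>> carry_out(steps=[[[0, 0, 0.0005], 0, 1], [[0, 0, 0.001], 0, 1], [[0, 0, 0.001], 0, 1]])

```text
time: 25.38
tool_pos: [0.6438, -0.1991, 0.134]
ee_rot: [3.141, 0.0, 1.571]
wrist_force: [0.7, 0.1, 1.4]
width: 0.0009
finger_force: 0.9
```

>>> carry_out(steps=[[[0, 0, 0.0005], 0, 1], [[0, 0, 0.001], 0, 1], [[0, 0, 0.001], 0, 1]])

```text
time: 25.75
tool_pos: [0.6437, -0.199, 0.133]
ee_rot: [3.141, 0.0, 1.571]
wrist_force: [0.9, -0.4, 2.4]
width: 0.0005
finger_force: 1.0
```

>>> carry_out(steps=[[[0, 0, 0.0005], 0, 1], [[0, 0, 0.001], 0, 1], [[0, 0, 0.001], 0, 1]])

```text
time: 26.12
tool_pos: [0.6437, -0.1991, 0.132]
ee_rot: [3.141, 0.0, 1.571]
wrist_force: [1.6, -0.4, 2.1]
width: 0.0009
finger_force: 1.1
```

>>> carry_out(steps=[[[0, 0, 0.0005], 0, 1], [[0, 0, 0.001], 0, 1], [[0, 0, 0.001], 0, 1]])

```text
time: 26.5
tool_pos: [0.6437, -0.199, 0.1311]
ee_rot: [3.141, 0.0, 1.571]
wrist_force: [0.8, -1.7, 2.1]
width: 0.0004
finger_force: 1.4
```

>>> carry_out(steps=[[[0, 0, 0.0005], 0, 1], [[0, 0, 0.001], 0, 1], [[0, 0, 0.001], 0, 1]])

```text
time: 26.88
tool_pos: [0.6438, -0.1991, 0.1309]
ee_rot: [3.141, 0.0, 1.571]
wrist_force: [-0.1, -0.3, 4.9]
width: 0.0
finger_force: 2.7
```

It has gone hard down at about 130.9 mm, and the push now builds at roughly 3.5 N/mm.

>>> carry_out(steps=[[[0, 0, 0.0005], 0, 1], [[0, 0, 0.001], 0, 1], [[0, 0, 0.001], 0, 1]])

```text
time: 27.25
tool_pos: [0.6438, -0.1991, 0.1307]
ee_rot: [3.14, 0.001, 1.571]
wrist_force: [-0.9, 0.1, 7.1]
width: 0.0006
finger_force: 3.7
```

>>> carry_out(steps=[[[0, 0, 0.0005], 0, 1], [[0, 0, 0.001], 0, 1], [[0, 0, 0.0015], 0, 1], [[0, 0, 0.0015], 0, 1]])

```text
time: 27.75
tool_pos: [0.6438, -0.1991, 0.1305]
ee_rot: [3.139, 0.001, 1.571]
wrist_force: [-2.2, 0.4, 9.5]
width: 0.0002
finger_force: 5.3
```

>>> carry_out(steps=[[[0, 0, 0.0005], 0, 1], [[0, 0, 0.001], 0, 1], [[0, 0, 0.0015], 0, 1], [[0, 0, 0.0015], 0, 1]])

```text
time: 28.25
tool_pos: [0.6439, -0.1991, 0.1303]
ee_rot: [3.138, 0.001, 1.571]
wrist_force: [-3.5, 1.6, 14.6]
width: 0.0007
finger_force: 6.9
```

>>> carry_out(steps=[[[0, 0, 0], 0, 1], [[0, 0, 0], 0, 1], [[0, 0, 0], 0, 1], [[0, 0, 0], 0, 1], [[0, 0, 0], 0, 1], [[0, 0, 0], 0, 1], [[0, 0, 0], 0, 1], [[0, 0, 0], 0, 1], [[0, 0, 0], 0, 1], [[0, 0, 0], 0, 1]])

```text
time: 29.5
tool_pos: [0.6439, -0.1991, 0.1303]
ee_rot: [3.138, 0.001, 1.571]
wrist_force: [-3.0, 1.3, 13.3]
width: 0.0002
finger_force: 6.9
```

```bash
python3 -c "
from h import *
o=robot.get_obs();print(o['wrist_force'],o['finger_force'])
for i in range(5): robot.snapshot('side');print(robot.get_obs()['wrist_force'].round(1))"
```

```text
[-3.0184482   1.26094058 13.29723904] 6.887796081136912
[-1.9  1.1 13.6]
[-2.5  0.9 13.5]
[-3.5  1.  14.1]
[-3.8  0.2 13.7]
[-2.5  0.7 13.6]
```

The push held steady at about 13.6 N for 1.5 s, which with the weight's own load makes roughly 15–16 N on the stack. I ease off slowly and rise clear.

>>> carry_out(steps=[[[0, 0, -0.001], 0, 1], [[0, 0, -0.0025], 0, 1], [[0, 0, -0.004], 0, 1], [[0, 0, -0.006], 0, 1], [[0, 0, -0.008], 0, 1], [[0, 0, -0.01], 0, 1], [[0, 0, -0.012], 0, 1], [[0, 0, -0.015], 0, 1], [[0, 0, -0.03], 0, 1], [[0, 0, -0.08], 0, 1]])

```text
time: 31.0
tool_pos: [0.6419, -0.1983, 0.2032]
ee_rot: [-3.134, -0.003, 1.571]
wrist_force: [0.6, -0.6, 0.6]
width: 0.0007
finger_force: 0.0
```

>>> carry_out(steps=[[[0, -0.04, -0.02], 0, 1], [[0, -0.08, -0.02], 0, 1], [[0, -0.1, -0.02], 0, 1], [[0, -0.1, -0.02], 0, 1], [[0, -0.1, -0.02], 0, 1], [[0, -0.1, -0.02], 0, 1]])

```text
time: 31.75
tool_pos: [0.5443, -0.199, 0.2258]
ee_rot: [-3.142, -0.0, 1.571]
wrist_force: [-0.2, -0.7, -1.0]
width: 0.0005
finger_force: 0.0
```

Run:
```python
from h import *
o=robot.get_obs(); print(o['time'],o['tool_pos'],o['wrist_force'].round(2))
for n in('wrist','scene','side'):
    P=cloud(snap(n)); Q=P.reshape(-1,3); d=np.hypot(Q[:,0]-.6445,Q[:,1]+.2)
    h=Q[(d>.034)&(d<.046)&(abs(Q[:,0]-.6445)<.02)&(Q[:,2]>.06)&(Q[:,2]<.11)]
    print(n,'head',np.median(h[:,2]) if len(h) else None,'knob',band(P,(.6445,-.199),.018,.133,.146),'light',band(P,(.589,.25),.018,.115,.15) if n!='wrist' else '')
    q=Q[(d<.018)&(Q[:,2]>.11)]; print('knob max z',np.nanmax(q[:,2]) if len(q) else None)
a=load('scene')['image'][170:340,180:460,::-1]; cv2.imwrite('pics/c8.png',cv2.resize(a,(784,476),interpolation=cv2.INTER_CUBIC))
```

```text
31.75 [ 0.54432632 -0.1989772   0.22579124] [-0.2  -0.69 -1.02]
wrist head 0.08010524236713523 knob (740, array([ 0.6431, -0.1985,  0.0121]), array([ 0.6424, -0.198 ,  0.1378])) light 
knob max z 0.14005989779423794
scene head 0.07946547450486202 knob (91, array([ 0.6462, -0.1988,  0.0125]), array([ 0.6471, -0.1991,  0.1365])) light (81, array([0.5922, 0.2495, 0.0127]), array([0.5937, 0.2481, 0.1219]))
knob max z 0.36836784838418185
side head 0.08000413466200762 knob (77, array([ 0.6448, -0.1995,  0.0131]), array([ 0.6437, -0.2013,  0.1381])) light (54, array([0.5893, 0.2474, 0.0137]), array([0.5879, 0.2456, 0.1234]))
knob max z 0.36859147549704313
```

View pics/c8.png

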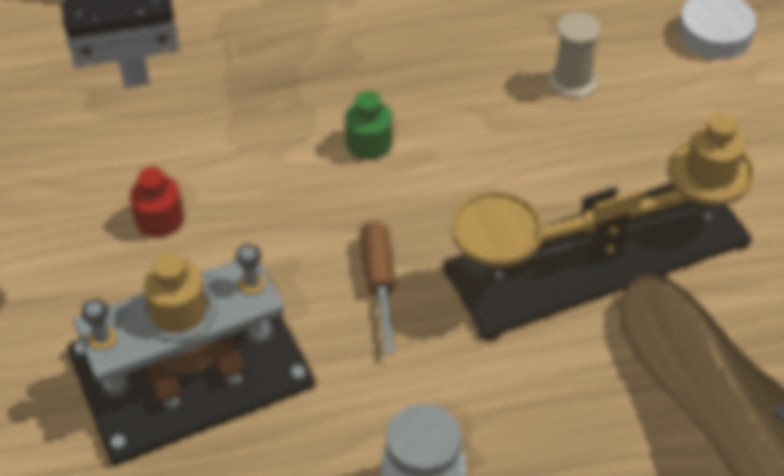

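The heavy weight stands upright in the cup at (173,290) with the head shut at 80 mm. The light one stands on pan B at (715,155), and everything else is where it was. I hand the job in.

```bash
python3 -c "
from bench import robot
print(robot.close_job())"
```

```text
the job is handed in; nothing more can be done
None
```

Job handed in, though no verdict came back: the lead-filled weight dropped its pan and now sits in the press cup holding the press shut, after a steady push of about 13.6 N (roughly 15–16 N on the heel stack) for over a second; the lighter weight is still on its pan and nothing else was moved.

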